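# Seal the powder tub, then hold the dust hatch below its balance point

## Task

Before the dust extractor is opened, press the loose lid of the round powder tub down until it is fully home and level all round. Then take the extractor's sprung hatch by its bar, swing it up clearly past its balance point (where the spring would carry it open), bring it back to about ten degrees below the balance point and hold it still there: finish while holding the bar, without letting go, so that I can clean the filter. Leave the other things on the desk where they stand.

Things in the scene. Friction and masses are not known exactly. Their poses are not given: they have to be found in the camera images.
- tub: Round white plastic tub, fixed to the desk, outer diameter 84 mm, 60 mm high to its rim. Origin: centre of its underside; z up. A rubber seal in its mouth keeps the lid up until it is pushed.
- lid_top (a point): Centre of the top of the tub's loose grey cap lid: flat, diameter 96 mm, skirt 18 mm deep outside the tub, top 5 mm thick; z axis is the lid's normal. It mostly starts tilted, 2 to 9 mm too high on the seal. Fully home it is level with this point 65 mm above the desk. Pressing straight down on its middle with 8 to 15 N pushes it home; it then stays down by itself.
- extractor: Low white desktop dust extractor, fixed, 200 mm deep (x), 270 mm wide (y), 98 mm high. Origin on the desk, 90 mm behind its front face, midway across its width; x points from the front (bar side, nearest the robot) to the hinge side, z up. On its grey hatch sits a round fan housing, diameter 100 mm, top 135 mm above the desk, centred 85 mm from the hinge.
- hatch_hinge (a point): Middle of the hatch's hinge axis, at the back of the extractor's top, 97 mm above the desk. The axis runs along the extractor's y.
- hatch_bar (a point): Middle of the hatch's pull bar: round, 10 mm thick, along the extractor's y, 220 mm from the hinge axis; its two end arms leave 112 mm free between them. Shut, it is level with the hinge, 97 mm up, 45 mm ahead of the extractor's front, with only desk below. It can be pinched from above, fingers closing along the extractor's x, and can turn in the grip.
- dust_hatch (a joint): Hatch angle, rad: 0 shut, level; stop at 1.6. Bar = hinge + 220 mm x (-cos angle along the extractor's x, sin angle up). Sprung over-centre, balance point at 1.10 (63 degrees): below it falls shut, above it springs open. About 1.2 N at the bar lifts it from shut, less higher up. 'Clearly past' is some 0.2 beyond balance; the place to hold is about 0.92 (53 degrees).
- jar: Closed amber jar, 76 mm diameter, 110 mm high, loose; origin at the centre of its underside. Leave it.
- tumbler: Glass tumbler, 72 mm rim diameter, 85 mm high, loose; origin at the centre of its underside. Leave it.
- lotion: White lotion bottle, 60 mm diameter, 160 mm high, loose; origin at the centre of its underside. Leave it.
- buffer: Pale nail buffer block, 95 x 30 x 28 mm, lying loose on the desk in front of the extractor; origin at the centre of its underside. Leave it.
Mind the look-alikes: they are no part of the job. Of the things shaped like the part that bears lid_top, the grey one is meant.

How it is judged:
On the way, in this order (a step that is already met when the one before it is completed fails the run):
1. the tub's lid is pressed fully home and level while the hatch is still shut (z of lid_top in the frame of tub below 0.0668 m and angle between lid_top's own z axis and vertical below 0.035 rad and value of joint dust_hatch below 0.1 rad), for 0.2 s.
2. the hatch is raised clearly past its balance point (value of joint dust_hatch above 1.2 rad), for 0.2 s.
At the end, for the whole second after the job is handed in: The robot's fingers hold the hatch still at 0.80 to 1.03 rad (4 to 17 degrees below its balance point), and the tub's lid is still on the tub, within 1.8 mm of fully home and level within 2 degrees (value of joint dust_hatch between 0.8 and 1.03 rad and velocity of joint dust_hatch between -0.1 and 0.1 rad/s and contact force between the fingers and dust_hatch above 0.2 N and z of lid_top in the frame of tub below 0.0668 m and angle between lid_top's own z axis and vertical below 0.035 rad and horizontal distance between lid_top and tub below 0.006 m); the arm keeps its last pose, push and grip.
It fails at once if a bystander is shifted by more than 3 cm or tipped over (distance of any of jar, tumbler, lotion, buffer from where it was at the start of the episode above 0.03 m or angle between any of jar, tumbler, lotion's own z axis and vertical above 0.5 rad).
It also fails if it takes over 54 s, if anything falls off the work surface, if the arm or the gripper's body presses on something with over 40 N, if the wrist force passes 120 N, or if a joint passes its speed limit or range.

## Robot

A 7-joint arm with a two-finger parallel gripper is mounted at the origin on the work surface. World frame = base frame: x ahead of the robot, y to its left, z up, the work surface at z = 0. Lengths are in m, angles in rad, forces in N, time in s.
With the tool pointing down it reaches from about 0.4 to 0.9 m from the base axis. Payload 5.5 kg.
Tool frame: the origin (TCP) lies on the centre line of the jaws, within the pads' length; the fingertips stand 19 mm ahead of it and the grasp point (between the pads) is the TCP; z points along the fingers, y is the direction in which the jaws open and shut (so a half turn about z gives the same grasp; the last joint's range is limited). The gripper opens to 92 mm and grips with 3 to 60 N. Pads are 19 mm wide; open, the fingers measure 130 mm over their backs; the gripper's body (75 mm by 190 mm) begins 47 mm behind the grasp point.
Start: joints at [1.42, 0.501, -0.427, 1.55, 0.221, 1.138, -0.21], TCP at [0.261, -0.595, 0.246] pointing down, gripper open.
Joint ranges: [-2.88, 2.88], [-0.31, 2.03], [-1.54, 1.56], [0.2, 2.42], [-1.41, 4.55], [0.19, 2.02], [-2.57, 2.57]. Speed limits (rad/s): [2.57, 2.57, 3.14, 3.14, 3.14, 3.14, 3.14].

## Interface

Orientations are given as a unit quaternion [x, y, z, w].
In Python, from rig import r gives the robot as it stands. The module is installed in compiled form; this text tells all that it offers.
- The arm moves only by the tool send_rows, never from a script. Its argument "motion" is a list of rows, each a list of 5 numbers: the opening, from 0 (shut) to 1 (fully open), then the shift along the tool's x, y, z in m, then the turn about the tool's z in degrees. In form: [[hand, dx, dy, dz, twist], ...]. A call has 1 to 12 rows; each row is the pose to reach, as a shift and turn from the pose commanded when the call began, along the tool's axes at that moment; what a row does not reach only later rows make up. A row lasts 1/12 s, in which the tool goes at most 41.7 mm and 7.16 degrees, less where a joint would pass 70% of its speed; a pose out of reach is approached as far as the arm can. A call with a gripper value outside its range is refused whole. The fingers move at their own pace and stop on an object; "grip_force" is the grip in N (left out, the last holds). Time passes only in rows, so rows that repeat a pose let the fingers close. It gives the time, the measured TCP pose, the force and the opening at its end, in the units of the state.
- r.read_state(): the state, without advancing time (a new reading comes with each control period).
- r.camera(name): name is "side" or "top" or "wrist"; returns a dict with "pixels" (384x512x3 uint8, red, green, blue), "fx", "fy", "cx", "cy" (pixels), "k1" (the pictures are not rectified: a ray, as slopes to the right and down, at radius r is drawn at 1 + k1 r^2 times it, then the intrinsics apply), "view" (4x4, takes a point from world to camera coordinates); the wrist camera has in their place "T_tool_cam" (4x4, takes a point from camera to tool coordinates, whose origin is the TCP and whose axes are the flange's). Camera axes: x right, y up, looking along -z (the intrinsics and any distortion apply to the point x, -y, -z); pixel columns grow to the right and rows downward; lengths in m; the calibration is good to about 2 mm. A picture is of the moment at which its call begins: read the wrist's pose just before it. There is no depth.
- r.finish_job(): hands the job in, once; it reports no verdict.
Trained networks look in a picture, given as the dict that the camera call returned (one of the last four; its "shot" number tells which), for a name from the list of things; names that differ only in an ending like _2 or _b are one class to them, and where a whole thing is asked for, a point or a joint stands for the part that bears it (a point fixed in the world has none). Each returns a list of dicts, best first, with "conf" (0 to 1); they miss things now and then, are a little off and sometimes report something else, mostly with a low value. They report only what shows in the picture. A call takes as long as a camera call. They do not tell look-alikes from the thing itself.
- r.silhouettes(query, picture): "region" (384x512 bool, what is visible of it) and "extent" ([left, top, width, height] in pixels, round what is visible of it).
The state is a dict: "time": time; "joint_positions": joint angles; "joint_vel": joint speeds; "effort": joint torques, N m; "eef_pos": TCP position; "orientation": TCP orientation; "wrist_force": force on the tool from outside, world axes, zero at the start; "ft_torque": the same for the moment, N m; "grip_width": finger opening in m.
Only numpy, scipy, OpenCV 4.12 (cv2) and the standard library are available. Lean on these libraries where they do the work, as an engineer would, in place of code of your own. Each camera call takes 0.05 s, during which the arm holds its last target. There are 200 camera calls.

## Working session

There is one attempt and no reset: what is moved stays moved. The work goes in short steps, Python scripts to look and compute and a tool call to move; the robot and the scene stay as the last step left them, time stands still between calls to the robot, and variables do not carry over. Pictures are saved under pics/ and viewed, about 8 in all and at most 12, crops included, and the job is handed in when it is done.

Besides the shell and the picture viewer there is one more tool, called after "Emit:" as name(argument=value, ...) on one line, values as JSON. send_rows: Moves the arm, as the interface text tells. Its arguments: {"type":"object","properties":{"motion":{"type":"array","items":{"type":"array","items":{"type":"number"}}},"grip_force":{"type":"number"}},"required":["motion"]}

```bash
mkdir -p pics; cat > h.py <<'E'
import numpy as np, cv2
from rig import r
from scipy.spatial.transform import Rotation as R
def ray(c,u,v):
    x=(u-c['cx'])/c['fx'];y=(v-c['cy'])/c['fy']
    rd=np.hypot(x,y); s=rd
    for _ in range(30): s=rd/(1+c['k1']*s*s)
    k=s/rd if rd>0 else 1
    d=np.array([x*k,-y*k,-1.])
    V=np.linalg.inv(c['view']); return V[:3,3],V[:3,:3]@d
def atz(c,u,v,z):
    o,d=ray(c,u,v); return o+d*(z-o[2])/d[2]
def proj(c,p):
    q=c['view']@np.r_[p,1]; x=q[0]/-q[2]; y=-q[1]/-q[2]; f=1+c['k1']*(x*x+y*y)
    return np.array([c['cx']+c['fx']*x*f,c['cy']+c['fy']*y*f])
def shot(n):
    s=r.read_state(); c=r.camera(n)
    if 'view' not in c:
        T=np.eye(4);T[:3,:3]=R.from_quat(s['orientation']).as_matrix();T[:3,3]=s['eef_pos']
        c['view']=np.linalg.inv(T@c['T_tool_cam'])
    return c
def save(c,f): cv2.imwrite('pics/'+f,cv2.cvtColor(c['pixels'],cv2.COLOR_RGB2BGR))
E
python3 - <<'E'
from h import *
print(r.read_state())
for n in('top','side'):
    c=shot(n);save(c,n+'0.png')
    for q in('tub','lid_top','extractor','dust_hatch','hatch_bar','jar','tumbler','lotion','buffer'):
        for d in r.silhouettes(q,c)[:3]:
            m=d['region'];ys,xs=np.nonzero(m)
            print(n,q,round(d['conf'],2),d['extent'],m.sum(),xs.mean().round(1),ys.mean().round(1),c['pixels'][m].mean(0).round(),atz(c,xs.mean(),ys.mean(),.07).round(3))
E
```

```text
{'time': 0.0, 'joint_positions': array([ 1.42019013,  0.50183713, -0.42680059,  1.55140885,  0.22081904,
        1.13830891, -0.21031527]), 'joint_vel': array([ 2.13122677e-04, -3.73816103e-04, -2.21651540e-03,  1.08405520e-03,
       -7.39011327e-05, -7.60580515e-04,  5.42160402e-04]), 'effort': array([-9.80091572e-04, -5.66581285e+01, -5.81586689e+00, -2.79108417e+01,
       -6.83000986e-02,  3.06744268e-02,  1.79435101e-04]), 'eef_pos': array([ 0.26106103, -0.59456714,  0.244703  ]), 'orientation': array([ 9.78666468e-01,  2.05453256e-01, -1.69030177e-04, -9.35567583e-04]), 'wrist_force': array([ 0.34645468,  0.28790406, -0.53067016]), 'ft_torque': array([-0.03658135,  0.09264544, -0.00812567]), 'grip_width': 0.09159553793177837}
top lid_top 0.83 [338.9, 194.6, 36.7, 34.0] 982 356.4 210.7 [221. 218. 204.] [ 0.493 -0.275  0.07 ]
top lid_top 0.8 [297.4, 243.7, 35.6, 34.2] 952 313.9 260.0 [146.  70. 165.] [ 0.362 -0.153  0.07 ]
top lid_top 0.62 [317.2, 143.2, 30.9, 27.5] 824 329.9 157.4 [30. 27. 27.] [ 0.646 -0.211  0.07 ]
top extractor 0.81 [198.9, 129.8, 107.7, 94.5] 7614 251.8 173
[... 1115 characters left out ...]

side lid_top 0.68 [347.6, 132.0, 30.3, 29.6] 661 362.3 145.7 [38. 32. 31.] [ 0.45  -0.359  0.07 ]
side extractor 0.91 [154.9, 133.4, 136.0, 122.7] 9705 223.5 193.7 [181. 173. 156.] [0.593 0.027 0.07 ]
side extractor 0.7 [315.2, 141.5, 35.4, 29.4] 834 332.2 155.0 [212. 206. 190.] [ 0.487 -0.271  0.07 ]
side dust_hatch 0.92 [161.2, 144.0, 124.7, 84.8] 5659 226.0 185.0 [161. 155. 142.] [0.61  0.002 0.07 ]
side lotion 0.7 [287.5, 84.2, 17.3, 50.4] 803 296.2 112.1 [232. 222. 199.] [ 0.68  -0.351  0.07 ]
side lotion 0.25 [162.6, 145.2, 121.3, 85.8] 5669 226.1 185.2 [161. 155. 143.] [0.609 0.003 0.07 ]
side lotion 0.2 [150.6, 248.5, 39.8, 54.7] 1723 170.9 275.9 [192. 154. 121.] [0.501 0.263 0.07 ]
```

```bash
python3 - <<'E'
import cv2
for n in('top','side'):
    i=cv2.imread(f'pics/{n}0.png')
    i=i[100:310,90:430] if n=='top' else i[70:340,100:430]
    cv2.imwrite(f'pics/{n}0c.png',cv2.resize(i,None,fx=2.2,fy=2.2,interpolation=cv2.INTER_CUBIC))
E
```

```text
(no output)
```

View pics/top0c.png

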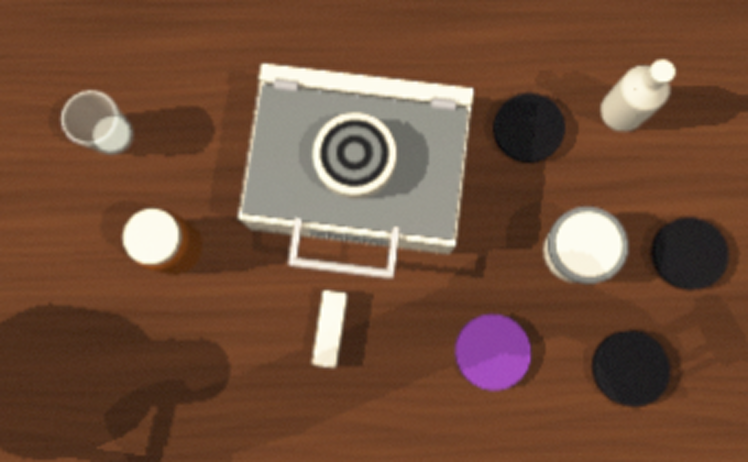

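View pics/side0c.png

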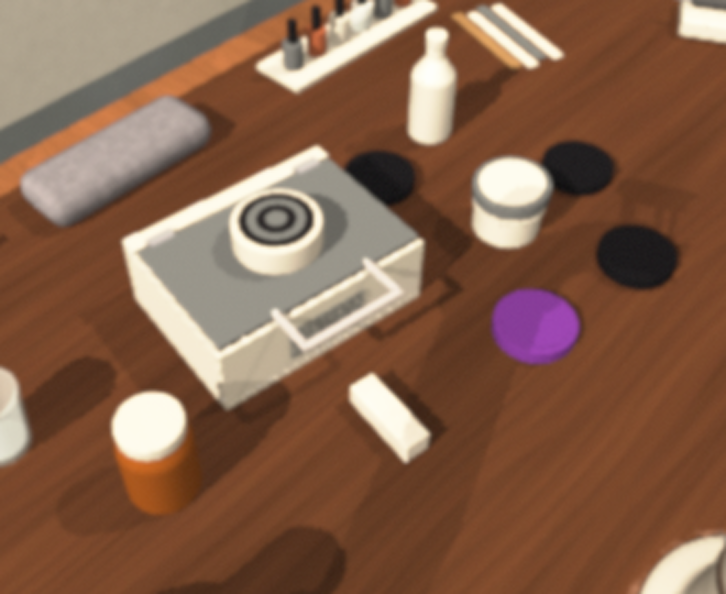

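The top view shows the extractor and its bar at crop (292,264)–(392,272). The tub, with a white top and grey skirt, is at (588,245). The purple and black discs are look-alikes lying on the desk. Next I refine the positions.

```bash
python3 - <<'E'
from h import *
from scipy.optimize import least_squares
t=shot('top');s=shot('side')
for c,n,box in((t,'top',(320,180,400,240)),(s,'side',(300,130,370,190))):
    for q in('lid_top','extractor'):
        for d in r.silhouettes(q,c):
            e=d['extent']
            if box[0]<e[0]+e[2]/2<box[2] and box[1]<e[1]+e[3]/2<box[3]: print(n,q,d['conf'],e)
for z in(.068,.07,.072):
  print('lid top-view crop centre',atz(t,90+589/2.2,100+243/2.2,z), 'side',atz(s,100+512/2.2,70+186/2.2,z))
# bar ends and hatch mask corners
T=lambda x,y,z:atz(t,90+x/2.2,100+y/2.2,z)
S=lambda x,y,z:atz(s,100+x/2.2,70+y/2.2,z)
print('bar top',T(292,264,.097),T(393,272,.097)); print('bar side',S(304,347,.097),S(400,291,.097))
print('fan top',T(354,153,.135),'side',S(276,217,.135))
print('front edge',T(241,219,.098),T(455,245,.098),'back',T(262,66,.098),T(472,89,.098))
m=r.silhouettes('dust_hatch',t)[0]['region']
print('lid/bodies buffer',T(329,329,.028))
def model(p,full=False):
    x,y,a=p;Rz=np.array([[np.cos(a),-np.sin(a)],[np.sin(a),np.cos(a)]])
    f=lambda a_,b_,z:np.r_[np.array([x,y])+Rz@[a_,b_],z]
    pts=[(-135,61,.097,(292,264),(304,347)),(-135,-61,.097,(393,272),(400,291)),(0,0,.135,(354,153),(276,217)),
     (-90,135,.098,(241,219),(224,347)),(-90,-135,.098,(455,245),(422,240)),(110,135,.098,(262,66),(124,241)),(110,-135,.098,(472,89),(320,149))]
    o=[]
    for a_,b_,z,ct,cs in pts:
        P=f(a_/1e3,b_/1e3,z)
        if (a_,b_)!=(0,0) : pass
        o+=[proj(t,P)-np.array([90+ct[0]/2.2,100+ct[1]/2.2]),proj(s,P)-np.array([100+cs[0]/2.2,70+cs[1]/2.2])]
    return np.concatenate(o)
r_=least_squares(model,[.6,.01,-.1],loss='soft_l1')
print(r_.x,np.degrees(r_.x[2]));print(model(r_.x).reshape(-1,4).round(1))
x,y,a=r_.x;u=np.array([np.cos(a),np.sin(a)])
print('bar',np.r_[x,y]-.135*u,'hinge',np.r_[x,y]+.085*u)
E
```

```text
top lid_top 0.88 [338.0, 193.3, 36.2, 34.2]
side lid_top 0.67 [345.9, 132.6, 33.1, 27.5]
lid top-view crop centre [ 0.49351206 -0.27953792  0.068     ] side [ 0.4880238  -0.27560816  0.068     ]
lid top-view crop centre [ 0.49326831 -0.27900569  0.07      ] side [ 0.48686016 -0.27362385  0.07      ]
lid top-view crop centre [ 0.49302456 -0.27847345  0.072     ] side [ 0.48569653 -0.27163953  0.072     ]
bar top [0.47275936 0.08948257 0.097     ] [ 0.46014418 -0.03303108  0.097     ]
bar side [0.4752948  0.09037611 0.097     ] [ 0.45618237 -0.03208002  0.097     ]
fan top [0.60011224 0.01032679 0.135     ] side [0.60167949 0.00716579 0.135     ]
front edge [0.52952977 0.15178858 0.098     ] [ 0.49118091 -0.10929124  0.098     ] back [0.72567444 0.12648519 0.098     ] [ 0.68837429 -0.13841197  0.098     ]
lid/bodies buffer [0.39499955 0.05034145 0.028     ]
[ 0.59898308  0.00891233 -0.14557195] -8.340658353818181
[[ 0.2 -0.6  0.8 -0.1]
 [-0.4  1.4 -0.2 -0. ]
 [ 0.5  0.4  0.2  0.9]
 [-1.4  0.  -2.4  3. ]
 [ 0.9  0.3  1.2 -1.8]
 [-0.  -0.6 -0.9 -0.2]
 [ 0.8  0.  -1.3 -1.8]]
bar [0.46541096 0.02849521] hinge [ 0.68308404 -0.00341763]
```

Emit:
send_rows(motion=[[0, 0.03, -0.018, 0, -5], [0, 0.06, -0.036, 0.005, -11], [0, 0.095, -0.056, 0.01, -17], [0, 0.13, -0.076, 0.015, -23], [0, 0.165, -0.097, 0.02, -29], [0, 0.2, -0.117, 0.025, -35], [0, 0.235, -0.138, 0.03, -41], [0, 0.27, -0.158, 0.035, -47], [0, 0.3, -0.176, 0.04, -53], [0, 0.325, -0.19, 0.045, -58], [0, 0.338, -0.198, 0.05, -58], [0, 0.338, -0.198, 0.05, -58]], grip_force=20)

```text
time: 2.35
eef_pos: [0.4936, -0.2728, 0.1954]
orientation: [0.754, 0.657, 0.001, -0.001]
wrist_force: [0.1, 0.4, 0.4]
grip_width: 0.0161
```

```bash
python3 - <<'E'
from h import *
s=r.read_state();print(s['eef_pos'],s['orientation'],s['joint_positions'].round(2),s['wrist_force'],s['grip_width'])
c=shot('wrist');save(c,'w1.png')
for q in('lid_top','tub'):
  for d in r.silhouettes(q,c)[:3]:
    ys,xs=np.nonzero(d['region']);print(q,d['conf'],d['extent'],atz(c,xs.mean(),ys.mean(),.07))
print(proj(c,[.491,-.277,.07]))
E
```

```text
[ 0.49361427 -0.2727822   0.19539226] [ 7.53988831e-01  6.56885524e-01  1.34626258e-03 -6.61852336e-04] [ 1.04  0.47 -0.74  1.81  0.37  1.    0.01] [0.11179379 0.38103036 0.43388413] 0.016112171643379358
lid_top 0.95 [239.6, 250.2, 40.8, 65.3] [ 0.48013958 -0.38503841  0.07      ]
lid_top 0.82 [346.2, 75.5, 88.7, 87.4] [ 0.63352163 -0.21643231  0.07      ]
lid_top 0.81 [82.9, 53.7, 91.0, 88.1] [ 0.38857316 -0.16390566  0.07      ]
[253.70119796 198.17334532]
```

View pics/w1.png

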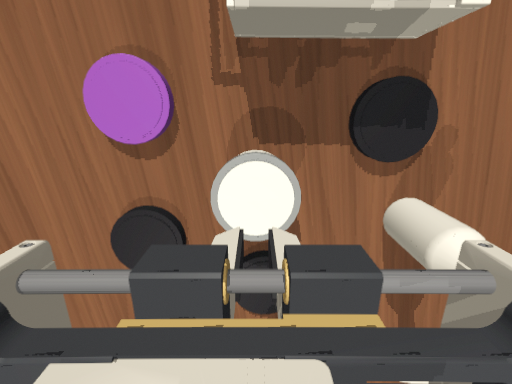

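The wrist view shows the grey-rimmed lid centred near (256,197), about 2 mm from where I expected it. I'll descend above it now.

Emit:
send_rows(motion=[[0, -0.002, 0, 0.02, 0], [0, -0.002, 0, 0.045, 0], [0, -0.002, 0, 0.07, 0], [0, -0.002, 0, 0.085, 0], [0, -0.002, 0, 0.095, 0], [0, -0.002, 0, 0.1, 0], [0, -0.002, 0, 0.104, 0], [0, -0.002, 0, 0.107, 0], [0, -0.002, 0, 0.109, 0], [0, -0.002, 0, 0.11, 0]])

```text
time: 3.33
eef_pos: [0.4911, -0.2811, 0.0869]
orientation: [0.757, 0.654, -0.001, 0.001]
wrist_force: [-2.9, -1.5, 6.8]
grip_width: 0.0004
```

Emit:
send_rows(motion=[[0, 0.003, 0.002, 0.002, 0], [0, 0.003, 0.002, 0.004, 0], [0, 0.003, 0.002, 0.006, 0], [0, 0.003, 0.002, 0.006, 0], [0, 0.003, 0.002, 0.006, 0]])

```text
time: 3.75
eef_pos: [0.4935, -0.2793, 0.0841]
orientation: [0.757, 0.654, -0.002, 0.002]
wrist_force: [-12.0, 1.9, 31.5]
grip_width: 0.0002
```

```bash
python3 - <<'E'
from h import *
s=r.read_state();print(s['eef_pos'],s['wrist_force'])
c=shot('side');save(c,'s2.png')
i=cv2.imread('pics/s2.png')[120:220,280:400];cv2.imwrite('pics/s2c.png',cv2.resize(i,None,fx=5,fy=5,interpolation=cv2.INTER_CUBIC))
E
```

```text
[ 0.49352454 -0.27925041  0.08412208] [-11.98727111   1.89983517  31.51573968]
```

View pics/s2c.png

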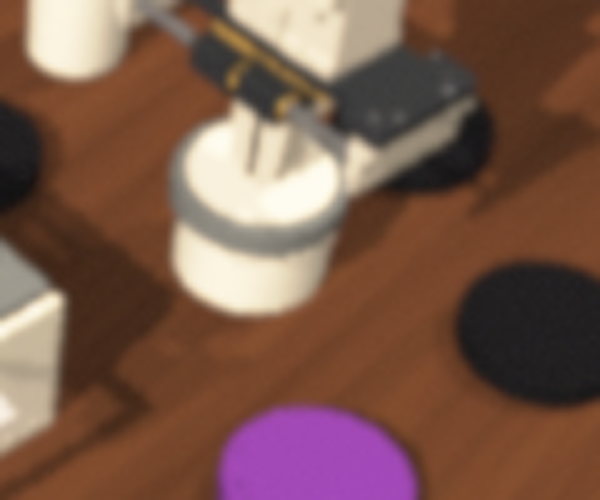

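The lid now has the fingertips at 65 mm with about 31 N on it, and it looks level. I'll retract, move above the bar and check both.

Emit:
send_rows(motion=[[0, -0.003, 0, -0.02, 0], [0, -0.003, 0, -0.05, 0], [0, -0.003, 0, -0.09, 0], [0, 0.025, -0.007, -0.12, 0], [0.35, 0.06, -0.015, -0.125, 0], [0.35, 0.1, -0.024, -0.125, 0], [0.35, 0.14, -0.034, -0.125, 0], [0.35, 0.18, -0.043, -0.125, 0], [0.35, 0.22, -0.053, -0.125, 0], [0.35, 0.255, -0.061, -0.125, 0], [0.35, 0.285, -0.068, -0.125, 0], [0.35, 0.3, -0.072, -0.125, 0]])

```text
time: 4.8
eef_pos: [0.4653, 0.0348, 0.2061]
orientation: [0.755, 0.656, 0.001, 0.001]
wrist_force: [0.7, 0.4, -0.6]
grip_width: 0.0321
```

Emit:
send_rows(motion=[[0.35, 0, 0, 0, 0], [0.35, 0, 0, 0, 0]])

```text
time: 4.97
eef_pos: [0.4658, 0.0308, 0.2055]
orientation: [0.755, 0.655, 0.0, 0.001]
wrist_force: [0.3, -0.4, -0.0]
grip_width: 0.0319
```

```bash
python3 - <<'E'
from h import *
s=r.read_state();print(s['eef_pos'],s['orientation'],s['wrist_force'],s['grip_width'],s['time'])
c=shot('wrist');save(c,'w3.png')
e=np.array([[.4655,.0285,.097],[.474,.0885,.097],[.457,-.032,.097]])
print([proj(c,p).round(1) for p in e])
t=shot('side')['pixels'][125:195,300:370]
w=c['pixels']
a=cv2.resize(w[:,:,::-1],None,fx=1,fy=1); b=cv2.resize(np.ascontiguousarray(t[:,:,::-1]),(384,384),interpolation=cv2.INTER_CUBIC)
cv2.imwrite('pics/w3c.png',cv2.resize(np.hstack([a,b])[:, :],(796,341)))
cv2.imwrite('pics/w3d.png',np.hstack([a,b[:, :280]]))
E
```

```text
[0.46577141 0.03084104 0.2054853 ] [7.55427262e-01 6.55231799e-01 4.29271427e-04 8.70660058e-04] [ 0.26722862 -0.37264365 -0.02773097] 0.03187997315866346 4.9667
[array([255.6, 201.1]), array([255.5, 138.4]), array([255.8, 255.9])]
```

View pics/w3d.png

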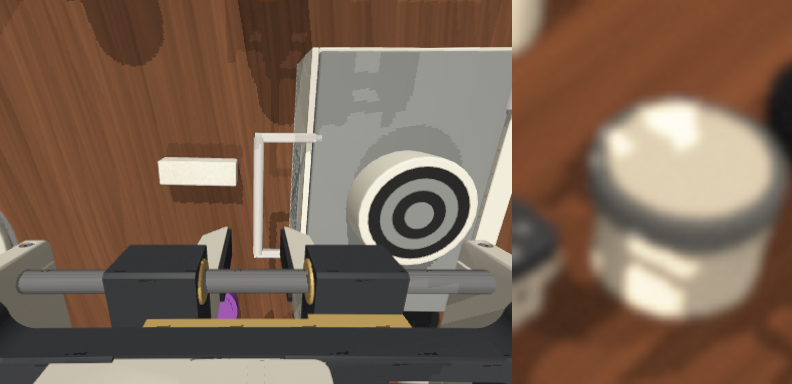

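```bash
python3 - <<'E'
from h import *
out=[]
for n in('side','top'):
    c=shot(n); k=8
    u,v=proj(c,[.492,-.276,.055]).astype(int); x0,y0=u-28,v-28
    im=cv2.resize(np.ascontiguousarray(c['pixels'][y0:y0+56,x0:x0+56,::-1]),None,fx=7,fy=7,interpolation=cv2.INTER_CUBIC)
    for rad,z,col in((.048,.065,(0,255,0)),(.048,.047,(0,0,255)),(.042,.0,(255,0,0))):
        for cx,cy in[(.492,-.276)]:
            P=np.array([proj(c,[cx+rad*np.cos(a),cy+rad*np.sin(a),z]) for a in np.linspace(0,6.283,120)])
            cv2.polylines(im,[((P-[x0,y0]+.5)*7).astype(int)],True,col,1)
    out.append(im)
cv2.imwrite('pics/lid.png',np.hstack(out))
E
```

```text
(no output)
```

View pics/lid.png

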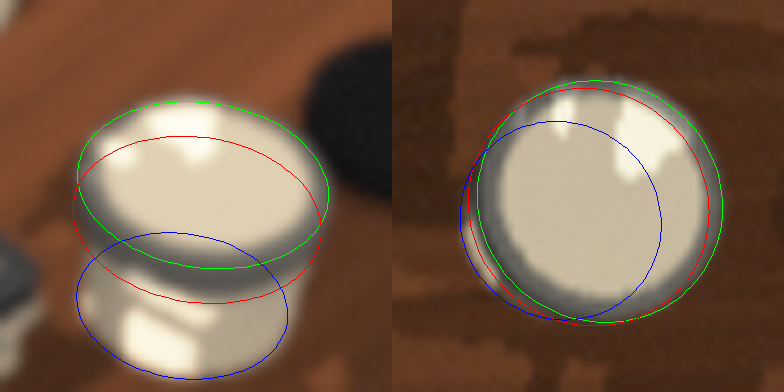

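The overlay matches a level, fully home lid in both views. In the wrist view the bar is at column 258, inside the jaws (232 to 283). I'll descend and grip it.

Emit:
send_rows(motion=[[0.35, 0.001, 0.002, 0.02, 0], [0.35, 0.001, 0.002, 0.045, 0], [0.35, 0.001, 0.002, 0.07, 0], [0.35, 0.001, 0.002, 0.09, 0], [0.35, 0.001, 0.002, 0.1, 0], [0.35, 0.001, 0.002, 0.104, 0], [0.35, 0.001, 0.002, 0.104, 0], [0, 0.001, 0.002, 0.104, 0], [0, 0.001, 0.002, 0.104, 0], [0, 0.001, 0.002, 0.104, 0], [0, 0.001, 0.002, 0.104, 0], [0, 0.001, 0.002, 0.104, 0]], grip_force=25)

```text
time: 6.17
eef_pos: [0.4683, 0.0306, 0.1015]
orientation: [0.756, 0.654, 0.001, 0.001]
wrist_force: [0.6, 0.1, 0.1]
grip_width: 0.0087
```

Emit:
send_rows(motion=[[0, 0, 0.0003, -0.011, 0], [0, 0, 0.0016, -0.0263, 0], [0, 0, 0.0044, -0.0437, 0], [0, 0, 0.0092, -0.0629, 0], [0, 0, 0.0157, -0.0816, 0], [0, 0, 0.0239, -0.0996, 0], [0, 0, 0.0336, -0.1169, 0], [0, 0, 0.0449, -0.1331, 0], [0, 0, 0.0575, -0.1483, 0], [0, 0, 0.0667, -0.1578, 0], [0, 0, 0.0748, -0.1653, 0], [0, 0, 0.0798, -0.1696, 0]])

```text
time: 7.17
eef_pos: [0.5461, 0.0187, 0.2716]
orientation: [0.757, 0.654, -0.001, -0.0]
wrist_force: [-3.0, -2.0, 1.0]
grip_width: 0.0091
```

```bash
python3 - <<'E'
from h import *
s=r.read_state();print(s['eef_pos'],s['orientation'],s['wrist_force'],s['grip_width'],s['joint_positions'].round(2))
c=shot('side');save(c,'s5.png')
print([proj(c,p).round() for p in (s['eef_pos'],[.683,-.003,.097])])
i=cv2.imread('pics/s5.png')[60:300,120:420];cv2.imwrite('pics/s5c.png',cv2.resize(i,None,fx=2,fy=2))
E
```

```text
[0.54613534 0.01872177 0.27155439] [ 7.56558608e-01  6.53925404e-01 -7.76284312e-04 -1.91157646e-04] [-2.99559131 -1.97802282  0.99428103] 0.009058359264461985 [ 0.62  0.38 -0.88  1.77  0.32  1.14 -0.5 ]
[array([236., 136.]), array([207., 162.])]
```

View pics/s5c.png

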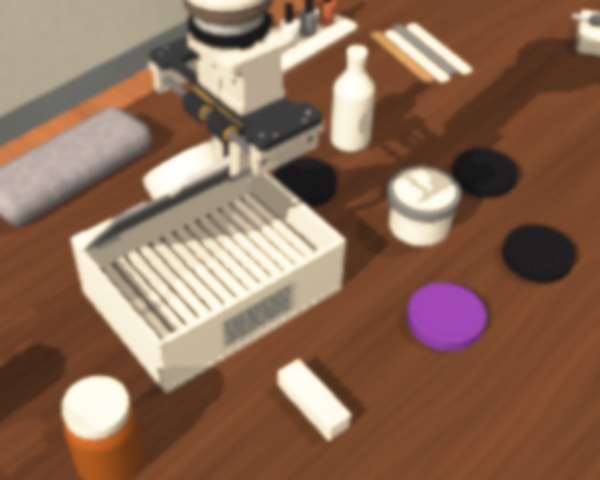

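The hatch follows the grip. I'll carry it past the balance point to about 1.36 rad and dwell there.

Emit:
send_rows(motion=[[0, 0, 0.0122, -0.0093, 0], [0, 0, 0.0251, -0.0179, 0], [0, 0, 0.0385, -0.0255, 0], [0, 0, 0.0523, -0.0321, 0], [0, 0, 0.0667, -0.0377, 0], [0, 0, 0.0792, -0.0418, 0], [0, 0, 0.0877, -0.0441, 0], [0, 0, 0.0942, -0.0456, 0], [0, 0, 0.0942, -0.0456, 0], [0, 0, 0.0942, -0.0456, 0], [0, 0, 0.0942, -0.0456, 0], [0, 0, 0.0942, -0.0456, 0]])

```text
time: 8.22
eef_pos: [0.6392, 0.0049, 0.3161]
orientation: [0.756, 0.654, -0.001, 0.0]
wrist_force: [-1.7, -4.8, 3.2]
grip_width: 0.0093
```

```bash
python3 - <<'E'
from h import *
s=r.read_state();print(s['eef_pos'],s['orientation'],s['wrist_force'],s['grip_width'],s['joint_positions'].round(2))
P=[np.array(p) for p in([.4683,.0306,.1015],[.5461,.0187,.2716])]+[s['eef_pos']]
# circle through three points in (u,z)
u=[p[0]*np.cos(-.1435)+p[1]*np.sin(-.1435) for p in P];z=[p[2] for p in P]
A=np.c_[2*np.array(u),2*np.array(z),np.ones(3)];b=np.square(u)+np.square(z)
k=np.linalg.solve(A,b);R0=np.sqrt(k[2]+k[0]**2+k[1]**2);print('circle',k[:2],R0,[np.arctan2(zz-k[1],k[0]-uu) for uu,zz in zip(u,z)])
uh=u[0]+.22;print([np.arctan2(zz-.1015,uh-uu) for uu,zz in zip(u,z)],[np.hypot(zz-.1015,uh-uu) for uu,zz in zip(u,z)])
c=shot('side');save(c,'s6.png')
i=cv2.imread('pics/s6.png')[60:300,120:420];cv2.imwrite('pics/s6c.png',cv2.resize(i,None,fx=2,fy=2))
E
```

```text
[0.639151   0.00492497 0.31606392] [ 7.56484334e-01  6.54011466e-01 -5.12499958e-04  4.37672626e-04] [-1.74992144 -4.75872153  3.18241239] 0.009271939251358914 [ 0.52  0.51 -0.83  1.49  0.39  1.31 -0.49]
circle [0.67393381 0.10536225] 0.21485797646882537 [np.float64(-0.017976815576266687), np.float64(0.8846762369463121), np.float64(1.3737828480793144)]
[np.float64(0.0), np.float64(0.8776287744222414), np.float64(1.354115809991998)] [np.float64(0.22000000000000003), np.float64(0.2211314042449246), np.float64(0.2197013080851138)]
```

View pics/s6c.png

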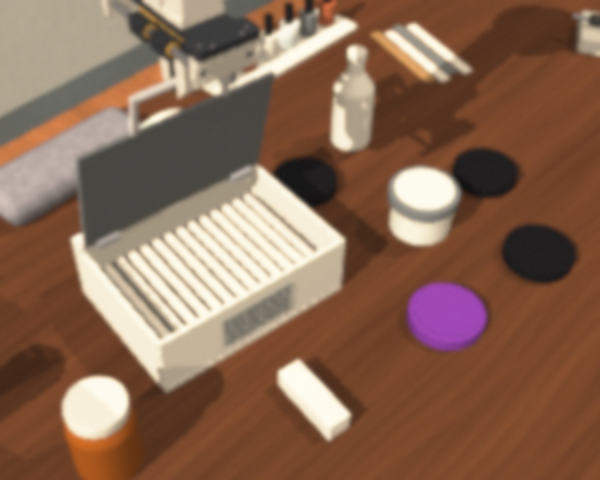

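The hatch is at about 1.35 rad and the bar is still gripped. Now back to about 0.92 rad.

Emit:
send_rows(motion=[[0, 0, -0.0129, 0.0032, 0], [0, 0, -0.0255, 0.0071, 0], [0, 0, -0.0398, 0.0126, 0], [0, 0, -0.0538, 0.0191, 0], [0, 0, -0.0654, 0.0255, 0], [0, 0, -0.0765, 0.0325, 0], [0, 0, -0.0838, 0.0375, 0], [0, 0, -0.0873, 0.0402, 0], [0, 0, -0.0873, 0.0402, 0], [0, 0, -0.0873, 0.0402, 0], [0, 0, -0.0873, 0.0402, 0], [0, 0, -0.0873, 0.0402, 0]])

```text
time: 9.27
eef_pos: [0.5536, 0.0182, 0.2762]
orientation: [0.756, 0.654, -0.0, -0.0]
wrist_force: [-3.6, -3.7, 4.2]
grip_width: 0.0092
```

Emit:
send_rows(motion=[[0, 0, 0, 0, 0], [0, 0, 0, 0, 0], [0, 0, 0, 0, 0], [0, 0, 0, 0, 0], [0, 0, 0, 0, 0], [0, 0, 0, 0, 0]])

```text
time: 9.77
eef_pos: [0.5534, 0.0182, 0.2761]
orientation: [0.756, 0.654, -0.0, -0.0]
wrist_force: [-3.7, -2.9, 4.3]
grip_width: 0.0092
```

```bash
python3 - <<'E'
from h import *
s=r.read_state();p=s['eef_pos'];print(p,s['wrist_force'],s['grip_width'],abs(s['joint_vel']).max())
u=lambda p:p[0]*np.cos(-.1435)+p[1]*np.sin(-.1435)
uh=u([.4683,.0306])+.22;print('angle',np.arctan2(p[2]-.1015,uh-u(p)),np.hypot(p[2]-.1015,uh-u(p)))
c=shot('side');save(c,'s7.png')
i=cv2.imread('pics/s7.png')[60:300,120:420];cv2.imwrite('pics/s7c.png',cv2.resize(i,None,fx=2,fy=2))
E
```

```text
[0.55338328 0.01824947 0.27605395] [-3.67515458 -2.94059867  4.28617574] 0.00918518730983265 0.0017299335214883715
angle 0.9159911961030279 0.22007223113548746
```

View pics/s7c.png

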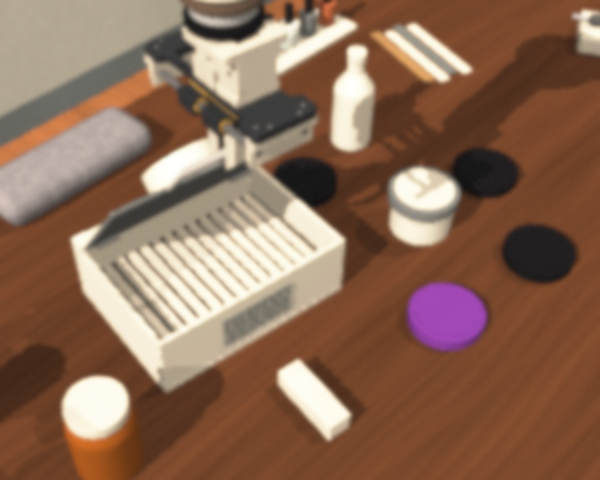

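The bar is held still at about 0.916 rad, the lid is down, and the bystanders in view haven't moved. Handing in.

```bash
python3 -c "
from rig import r
print(r.finish_job())"
```

```text
the job is handed in; nothing more can be done
None
```

I pressed the tub's lid home first, then raised the hatch past its balance point and brought it back. The gripper is still holding the bar.

- **Lid:** I pressed it down until the fingertips were about 65 mm above the desk, peaking at about 31 N, which is above your 8–15 N guide. Overlays in the side and top views then matched a level, fully home lid.
- **Hatch:** it went up to about 1.35 rad and stayed there for about 0.3 s. It is now held still at about 0.92 rad with a 25 N grip. I worked out these angles from the gripper position, because the joint itself can't be read.
- **Other things:** the jar, lotion bottle and buffer stand where they were in the last side picture. The tumbler was outside that picture, but the arm did not go near it.

No check failed or disagreed. The job took about 10 s on the robot's clock, and the hand-in gave no verdict.

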